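Clamp the splined arbor and press its gear home

TASK

The splined arbor of the sole-finishing machine stands loose in the fixture chuck: swing the chuck's lever clockwise until the jaws are closed tight on it. Then take the gear by its square hub, set it on the arbor, turn it until the splines mesh and slide it down, pushing the sprung collar below it as far down as it goes; finish while still holding the gear pressed down there, because the spring lifts it as soon as you let go. Leave the spool of black thread, the rubber heel and the thread roll where they are.

Things in the scene. Friction and masses are not known exactly. Their poses are not given: they have to be found in the camera images.
- chuck: Fixture chuck fixed to the table: grey square foot 100 x 100 x 12 mm, steel body 60 mm across, on it a dark knurled sleeve 66 mm across, its top 66 mm above the table; three steel jaws stand 6 mm out of it. Origin on the chuck's axis at the table top, z up. A black sewing machine over 0.25 m tall stands to its left: pass well above it.
- sleeve (a joint): Turn of the knurled sleeve in rad, 0 = jaws open; grows clockwise seen from above, to 1.25 at the stop. It starts at 0 to 0.25. The coupled jaws meet the arbor at about 1.05, beyond that they squeeze it; closed tight from 1.15 on. Steady friction (0.35 N m, about 4 N at the lever's grip): it stays where it is left.
- lever_grip (a point): Point to take the lever: on the upright black round pin, 12 mm thick, at the end of the sleeve's radial steel lever, 85 mm from the chuck's axis and 90 mm above the table. The pin reaches from the lever (top of its bar at 61 mm) up to 110 mm. The pin follows a circle about the chuck's axis; being round it can turn in the fingers.
- arbor: Upright steel arbor 122 mm long; origin at the centre of its lower end, 20 mm above the table on the floor of the chuck's bore; z up along it. Round shank 14 mm thick, loose (1 mm play) until the jaws close. From 70 to 108 mm up it has four ribs, 5.6 mm wide, 24 mm from tip to tip, along its x and y axes. Its yaw is arbitrary.
- arbor_tip (a point): Centre of the arbor's top end, 142 mm above the table: the top of a plain round pilot 13 mm thick that stands 14 mm above the ribs, tapered to 8 mm in its last 6 mm; the pilot enters the gear's bore at any angle.
- collar (a joint): Travel in m of the brass thrust collar, a disc 32 mm across and 8 mm thick round the arbor just under the splines: 0 = up, top face 84 mm above the arbor's lower end (104 mm above the table); 0.008 = pushed fully down. A spring pushes it up with 3 N at 0 and 10 N at 0.008.
- gear: Loose steel gear, about 0.16 kg, standing on its toothed disc (61 mm across, 12 mm thick) with a square hub 34 x 34 mm on top, 46 mm tall in all. Origin at the centre of the underside, z up. Its yaw is arbitrary.
- hub_grip (a point): Point to take the gear: centre of the hub, 34 mm above the gear's underside; the disc's top face is 22 mm below this point, the hub's top 12 mm above. Axes as the gear's.
- gear_foot (a point): Centre of the gear's underside. From it a cross-shaped bore runs right up through the hub: slots 8 mm wide along the gear's x and y axes, 26.4 mm from end to end, with a clear round middle of 15 mm. Hub faces are square to the slots. It meshes with the ribs in any of four turns, within about 4 degrees.
- spool_black: Bystander: wooden spool of black thread, 38 mm across, 52 mm tall, standing; origin at the centre of its underside.
- heel: Bystander: black rubber shoe heel, 56 x 67 x 10 mm, flat on the table; origin at the centre of its underside.
- thread_roll: Bystander: dark roll of thread, 46 x 42 x 46 mm; origin at the centre of its underside.
Mind the look-alikes: they are no part of the job. Leave any brown, purple or yellow look-alike of the gear alone.

How it is judged:
On the way, in this order (a step that is already met when the one before it is completed fails the run):
1. the sleeve is turned until the jaws are closed tight on the arbor, the gear not yet on it (value of joint sleeve above 1.1 rad and horizontal distance between gear and arbor above 0.05 m), for 0.2 s.
2. the gear's splines have meshed and it has slid at least 8 mm down over them (z of gear_foot in the frame of arbor below 0.1 m and horizontal distance between gear_foot and arbor_tip below 0.008 m and value of joint sleeve above 1.1 rad), for 0.1 s.
At the end, for the whole second after the job is handed in: For the whole last second the fingers hold the gear (over 2 N) meshed on the upright arbor (tilt under 0.08 rad, gear within 0.1 rad of it) with the sprung collar pushed down by 6 of its 8 mm or more, at rest, and the chuck's sleeve still at 1.1 rad or more (value of joint collar above 0.006 m and z of gear_foot in the frame of arbor between 0.072 and 0.0795 m and horizontal distance between gear_foot and arbor_tip below 0.006 m and angle between the z axis of gear and the z axis of arbor, either way round below 0.1 rad and angle between arbor's own z axis and vertical below 0.08 rad and contact force between the fingers and gear above 2 N and value of joint sleeve above 1.1 rad and linear speed of gear below 0.02 m/s); the arm keeps its last pose, push and grip.
It fails at once if a bystander (spool, heel or thread roll) is moved by more than 20 mm (distance of any of spool_black, heel, thread_roll from where it was at the start of the episode above 0.02 m).
It also fails if it takes over 64 s, if anything falls off the work surface, if the arm or the gripper's body presses on something with over 40 N, if the wrist force passes 120 N, or if a joint passes its speed limit or range.

ROBOT

A 6-joint arm with a two-finger parallel gripper is mounted at the origin on a cart in front of the work surface, level with it; the furniture and walls round the work are solid. World frame = base frame: x ahead of the robot, y to its left, z up, the work surface at z = 0. Lengths are in m, angles in rad, forces in N, time in s.
With the tool pointing down it reaches from about 0.4 to 0.825 m from the base axis. Payload 7 kg.
Tool frame: the origin (TCP) lies midway between the tips of the shut fingers; the grasp point (between the pads) lies 19 mm behind it; z points along the fingers, y is the line along which they close (so a half turn about z gives the same grasp; the last joint's range is limited). The gripper opens to 88 mm and grips with 3 to 60 N. Pads are 19 mm wide; open, the fingers measure 130 mm over their backs; the gripper's body (78 mm by 193 mm) begins 47 mm behind the grasp point.
Start: joints at [1.573, 0.359, 0.012, 0, -1.224, -0.288], TCP at [0.19, 0.648, 0.227] pointing down, gripper open.
Joint ranges: [-3.07, 3.07], [-1.43, 2.12], [-1.02, 1.25], [-3.03, 1.67], [-3.05, -0], [-3.03, 3.03]. Speed limits (rad/s): [2.39, 2.39, 3.01, 3.14, 3.14, 3.14].

INTERFACE

Orientations are given as [roll, pitch, yaw] about the fixed x, y, z axes, in that order (R = Rz(yaw) Ry(pitch) Rx(roll)).
In Python, from station import get_state, grab_frame, calibration, job_done, boxes_of, regions_of, spot_point gives the robot as it stands. The module is installed in compiled form; this text tells all that it offers.
- The arm moves only by the tool arm_command, never from a script. Its argument "commands" is a list of rows, each an object of numbers: "tx", "ty", "tz": the shift along the tool's x, y, z each as a share of 25 cm, from -1 to 1; "twist": the turn about the tool's z as a share of 180 degrees, from -1 to 1. A call has exactly 8 rows; each row is the pose to reach, as a shift and turn from the pose commanded when the call began, along the tool's axes at that moment, turning the shorter way round; what a row does not reach only later rows make up. A row lasts 1/12 s, in which the tool goes at most 41.7 mm and 7.16 degrees, less where a joint would pass 70% of its speed; a pose out of reach is approached as far as the arm can. A call with a number of a shift or a turn outside -1 to 1 is refused whole. A call with a gripper value outside its range is refused whole. "claw" is the opening, from 0 (shut) to 1 (fully open), set as the call begins (left out, the last holds). The fingers move at their own pace and stop on an object; "grip_force" is the grip in N (left out, the last holds). Time passes only in rows, so rows that repeat a pose let the fingers close, or fill a call up. It gives the time, the measured TCP pose, the force, the opening and the grip force at its end, in the units of the state.
- get_state(): the state, without advancing time (a new reading comes with each control period).
- grab_frame(name): name is "side" or "top"; returns the picture (480x640x3 uint8, red, green, blue); there is no depth.
- calibration(name): a dict with "camera_matrix" (3x3 intrinsics, pixels), "extrinsics" (4x4, takes a point from camera to world coordinates). Camera axes: x right, y down, z forward; pixel columns grow to the right and rows downward; lengths in m; the calibration is good to about 2 mm. A picture is of the moment at which its call begins. calibration takes no time and is no camera call.
- job_done(): hands the job in; it is judged then, once.
Trained networks look in the newest picture that a camera, given by its name, has taken for a name from the list of things; names that differ only in an ending like _2 or _b are one class to them, and where a whole thing is asked for, a point or a joint stands for the part that bears it (a point fixed in the world has none). Each returns a list of dicts, best first, with "score" (0 to 1); they miss things now and then, are a little off and sometimes report something else, mostly with a low value. They report only what shows in the picture. A call takes as long as a camera call. They do not tell look-alikes from the thing itself.
- boxes_of(query, camera): "rect" ([left, top, right, bottom] in pixels, round what is visible of it).
- regions_of(query, camera): "region" (480x640 bool, what is visible of it) and "rect" ([left, top, right, bottom] in pixels, round what is visible of it).
- spot_point(query, camera): "uv" ([column, row] in pixels: a listed point, or the origin of a listed thing).
The state is a dict: "t": time; "q": joint angles; "qd": joint speeds; "joint_efforts": joint torques, N m; "eef_pos": TCP position; "ee_rot": TCP orientation; "force": force on the tool from outside, world axes, zero at the start; "moment": the same for the moment, N m; "width": finger opening in m; "gripper_force": force on a finger pad.
Only numpy, scipy, OpenCV 4.12 (cv2) and the standard library are available. Lean on these libraries where they do the work, as an engineer would, in place of code of your own. Each camera call takes 0.05 s, during which the arm holds its last target. There are 200 camera calls.

## Working session

There is one attempt and no reset: what is moved stays moved. The work goes in short steps, Python scripts to look and compute and a tool call to move; the robot and the scene stay as the last step left them, time stands still between calls to the robot, and variables do not carry over. Pictures are saved under pics/ and viewed, at most 10 in all, crops included, and the job is handed in when it is done.

Besides the shell and the picture viewer there is one more tool, called after "Call:" by a JSON object that holds its "method" and its "body". arm_command: Moves the arm, as the interface text tells. Shift numbers are shares of 25 cm and turn numbers shares of 180 degrees, none past 1 either way. Its arguments: {"type":"object","properties":{"commands":{"type":"array"},"claw":{"type":"number"},"grip_force":{"type":"number"}},"required":["commands"]}

```bash
mkdir -p pics; cat > h.py <<'E'
import numpy as np, cv2
from station import *
def cal(n):
    c=calibration(n); return np.array(c["camera_matrix"]),np.array(c["extrinsics"])
def ray(n,uv):
    K,E=cal(n); d=E[:3,:3]@np.linalg.solve(K,[uv[0],uv[1],1.]); return E[:3,3],d
def at_z(n,uv,z):
    o,d=ray(n,uv); return o+d*(z-o[2])/d[2]
def proj(n,p):
    K,E=cal(n); q=K@(np.linalg.inv(E)@np.append(p,1))[:3]; return q[:2]/q[2]
def tri(us,ut):
    A=[];b=[]
    for n,u in(("side",us),("top",ut)):
        o,d=ray(n,u); d=d/np.linalg.norm(d); P=np.eye(3)-np.outer(d,d); A.append(P); b.append(P@o)
    return np.linalg.lstsq(np.vstack(A),np.hstack(b),rcond=None)[0]
E
python3 - <<'E'
from h import *
np.set_printoptions(precision=4,suppress=True)
for n in("side","top"):
    im=grab_frame(n); cv2.imwrite(f"pics/{n}0.png",im[:,:,::-1])
    print(n,cal(n)[1][:3,3])
    for q in("lever_grip","arbor_tip","chuck","hub_grip","gear_foot","spool_black","heel","thread_roll"):
        print(q,[(np.round(r["uv"],1).tolist(),round(r["score"],2)) for r in spot_point(q,n)[:4]])
s=get_state();print(s["eef_pos"],s["ee_rot"],s["t"])
E
```

```text
side [ 0.3984 -1.0543  0.6762]
lever_grip [([242.2, 348.4], 0.58)]
arbor_tip [([272.6, 221.2], 0.75)]
chuck [([276.8, 280.8], 0.95)]
hub_grip [([391.5, 288.6], 0.97), ([244.4, 346.3], 0.8), ([238.1, 311.6], 0.77), ([304.1, 342.5], 0.63)]
gear_foot [([392.3, 300.9], 0.95), ([293.6, 320.0], 0.93), ([236.7, 322.9], 0.79), ([245.8, 366.1], 0.73)]
spool_black [([350.0, 271.6], 0.84)]
heel [([357.2, 335.1], 0.78)]
thread_roll [([331.5, 261.3], 0.92)]
top [ 0.5302 -0.1621  1.1068]
lever_grip [([251.5, 288.9], 0.59)]
arbor_tip [([299.2, 272.8], 0.59)]
chuck [([303.9, 280.0], 0.7), ([422.4, 230.1], 0.64)]
hub_grip [([384.3, 169.8], 0.77), ([431.0, 346.8], 0.72), ([380.1, 281.5], 0.63), ([368.8, 340.9], 0.59)]
gear_foot [([427.5, 341.4], 0.96), ([377.0, 281.1], 0.94), ([428.1, 287.6], 0.84), ([382.3, 172.7], 0.68)]
spool_black [([321.4, 197.3], 0.59)]
heel [([421.2, 226.1], 0.57)]
thread_roll [([282.5, 212.3], 0.73), ([320.2, 195.0], 0.45)]
[0.1903 0.6476 0.2266] [-3.1415 -0.     -0.2858] 0.9
```

View pics/side0.png

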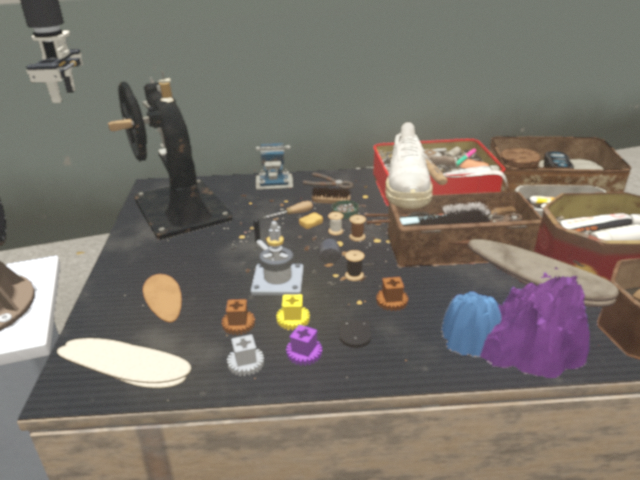

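View pics/top0.png

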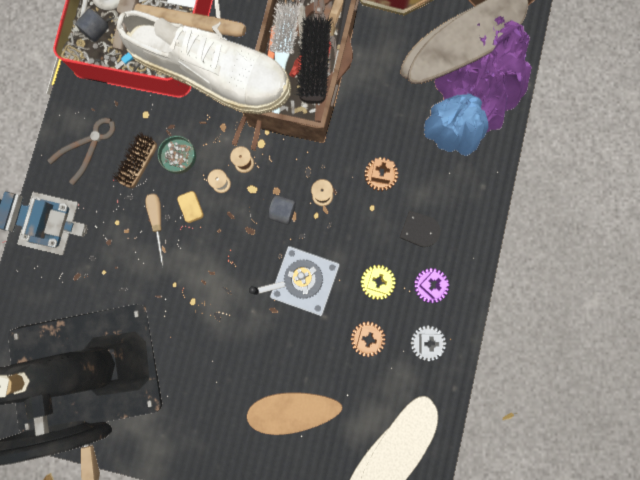

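The side view shows the chuck at (277,275), with the sewing machine behind and left of it at (180,160). The gear candidates are:
- brown at side (238,314), (392,291) and top (368,339), (381,173)
- yellow at side (293,310), top (378,282)
- purple at side (304,343), top (432,285)
- bare grey steel at side (245,354), top (429,343)

Only the grey one fits, because the coloured ones are the excluded look-alikes. The lever pin shows at top (254,290) and side (257,230). I'll confirm with one enlarged crop and take measurements.

```bash
python3 - <<'E'
from h import *
np.set_printoptions(precision=4,suppress=True)
t=cv2.imread("pics/top0.png")
a=cv2.resize(t[225:335,235:345],(550,550),interpolation=cv2.INTER_CUBIC)[:, :]
b=cv2.resize(t[318:368,404:454],(250,250),interpolation=cv2.INTER_CUBIC)
c=np.zeros((550,800,3),np.uint8); c[:,:550]=a; c[:250,550:]=b
s=cv2.imread("pics/side0.png"); c[300:550,550:]=cv2.resize(s[215:300,235:320],(250,250),interpolation=cv2.INTER_CUBIC)
cv2.imwrite("pics/crop1.png",c)
print("chuck@0",at_z("side",(276.8,280.8),0),at_z("top",(303.9,280),0))
print("tip",at_z("side",(272.6,221.2),.142),at_z("top",(299.2,272.8),.142))
print("gear foot",at_z("top",(427.5,341.4),0),at_z("side",(245.8,366.1),0))
print("hub",at_z("top",(431,346.8),.034),at_z("side",(244.4,346.3),.034))
print("pin",at_z("top",(254,290),.11),at_z("side",(256.5,222),.11))
for q in("gear","arbor","chuck"):
  for n in("top","side"):
    print(q,n,[(np.round(r["rect"]).tolist(),round(r["score"],2)) for r in boxes_of(q,n)[:6]])
E
```

```text
chuck@0 [ 0.6006 -0.1084  0.    ] [ 0.6023 -0.1098  0.    ]
tip [ 0.6011 -0.106   0.142 ] [ 0.6047 -0.1091  0.142 ]
gear foot [ 0.4895 -0.3317  0.    ] [ 0.4868 -0.3376  0.    ]
hub [ 0.4814 -0.3323  0.034 ] [ 0.4898 -0.3257  0.034 ]
pin [ 0.5795 -0.0327  0.11  ] [ 0.5807 -0.041   0.11  ]
gear top [([414.0, 268.0, 448.0, 305.0], 0.84), ([362.0, 270.0, 392.0, 295.0], 0.77), ([360.0, 158.0, 400.0, 191.0], 0.73), ([412.0, 324.0, 441.0, 359.0], 0.69)]
gear side [([278.0, 296.0, 312.0, 331.0], 0.91), ([287.0, 325.0, 320.0, 365.0], 0.85), ([222.0, 296.0, 251.0, 333.0], 0.84), ([376.0, 279.0, 408.0, 310.0], 0.84), ([224.0, 338.0, 264.0, 375.0], 0.67)]
arbor top [([294.0, 270.0, 313.0, 286.0], 0.55)]
arbor side [([268.0, 222.0, 284.0, 261.0], 0.86)]
chuck top []
chuck side [([250.0, 220.0, 303.0, 292.0], 0.79), ([265.0, 234.0, 284.0, 246.0], 0.73)]
```

View pics/crop1.png

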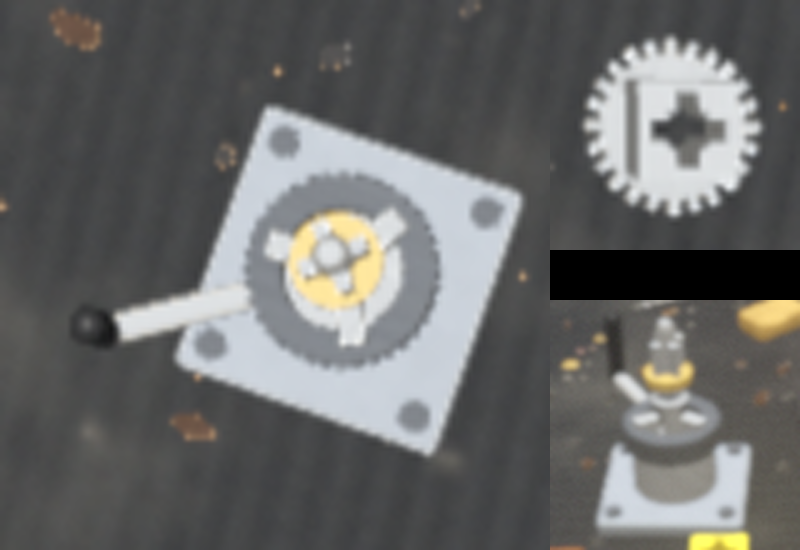

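The crop confirms the bare grey steel gear, square hub with cross bore, at top (431,344). The arbor tip is at top (301,275), the pin top at (253.6,290) and the sleeve centre at (303.4,279).

```bash
python3 - <<'E'
from h import *
np.set_printoptions(precision=4,suppress=True)
T=lambda x,y,z:at_z("top",(235+x/5-.4,225+y/5-.4),z)
G=lambda x,y,z:at_z("top",(404+(x-550)/5-.4,318+y/5-.4),z)
foot=[T(*p,.012) for p in((270,107),(522,195),(435,455),(178,360))]
print("foot c",np.mean(foot,0)); print("sleeve c",T(342,270,.066)); print("tip",T(330,250,.142))
pin=T(93,326,.11);print("pin",pin)
ribs=[T(*p,.128) for p in((360,245),(322,230),(305,268),(345,283))]; print("rib c",np.mean(ribs,0))
ang=lambda a,b:np.degrees(np.arctan2(b[1]-a[1],b[0]-a[0]))
print("rib",ang(ribs[2],ribs[0])%90,ang(ribs[3],ribs[1])%90)
c=np.mean(foot,0);print("lever",ang(c,pin),np.hypot(*(pin-c)[:2]))
print("gear disc",G(672,127,.012),"bore",G(688,128,.046),"hub yaw",ang(G(632,178,.046),G(632,80,.046))%90)
print("slots",ang(G(652,128,.046),G(724,128,.046))%90,ang(G(687,166,.046),G(688,92,.046))%90)
# gear side
for uv in((165,80),(125,85),(110,125)): # machine top along rays
    for y in(.1,.2,.3):
        o,d=ray("side",uv);print(uv,o+d*(y-o[1])/d[1])
E
```

```text
foot c [ 0.601  -0.1121  0.012 ]
sleeve c [ 0.6005 -0.1114  0.066 ]
tip [ 0.6018 -0.1113  0.142 ]
pin [ 0.5799 -0.0313  0.11  ]
rib c [ 0.6007 -0.1115  0.128 ]
rib 22.14208834461772 23.092560912146304
lever 104.65518183967286 0.08344483360001852
gear disc [ 0.4871 -0.3306  0.012 ] bore [ 0.4881 -0.3309  0.046 ] hub yaw 88.34680404476316
slots 89.5446883474375 87.44228750430518
(165, 80) [0.4483 0.1    0.3834]
(165, 80) [0.4526 0.2    0.358 ]
(165, 80) [0.457  0.3    0.3327]
(125, 85) [0.3714 0.1    0.3818]
(125, 85) [0.369  0.2    0.3563]
(125, 85) [0.3667 0.3    0.3308]
(110, 125) [0.3278 0.1    0.3066]
(110, 125) [0.3217 0.2    0.2746]
(110, 125) [0.3156 0.3    0.2425]
```

Call:
{"method": "arm_command", "body": {"commands": [{"tz": -0.16}, {"tz": -0.32}, {"tz": -0.48}, {"tz": -0.64}, {"tz": -0.8}, {"tz": -0.8}, {"tz": -0.8}, {"tz": -0.8}], "claw": 1}}

```text
invalid input
```

Call:
{"method": "arm_command", "body": {"commands": [{"tx": 0, "ty": 0, "tz": -0.16, "twist": 0}, {"tx": 0, "ty": 0, "tz": -0.32, "twist": 0}, {"tx": 0, "ty": 0, "tz": -0.48, "twist": 0}, {"tx": 0, "ty": 0, "tz": -0.64, "twist": 0}, {"tx": 0, "ty": 0, "tz": -0.8, "twist": 0}, {"tx": 0, "ty": 0, "tz": -0.95, "twist": 0}, {"tx": 0, "ty": 0, "tz": -0.95, "twist": 0}, {"tx": 0, "ty": 0, "tz": -0.95, "twist": 0}], "claw": 1.0, "grip_force": 20}}

```text
t: 1.87
eef_pos: [0.1905, 0.6481, 0.4672]
ee_rot: [-3.136, 0.001, -0.286]
force: [0.0, 0.3, -1.4]
width: 0.088
gripper_force: 0.0
```

Call:
{"method": "arm_command", "body": {"commands": [{"tx": 0.75, "ty": 0.72, "tz": 0, "twist": 0}, {"tx": 0.75, "ty": 0.72, "tz": 0, "twist": 0}, {"tx": 0.75, "ty": 0.72, "tz": 0, "twist": 0}, {"tx": 0.75, "ty": 0.72, "tz": 0, "twist": 0}, {"tx": 0.75, "ty": 0.72, "tz": 0, "twist": 0}, {"tx": 0.75, "ty": 0.72, "tz": 0, "twist": 0}, {"tx": 0.75, "ty": 0.72, "tz": 0, "twist": 0}, {"tx": 0.75, "ty": 0.72, "tz": 0, "twist": 0}]}}

```text
t: 2.53
eef_pos: [0.3206, 0.419, 0.4644]
ee_rot: [-3.141, -0.0, -0.289]
force: [0.2, 0.1, -0.1]
width: 0.0876
gripper_force: 0.0
```

Call:
{"method": "arm_command", "body": {"commands": [{"tx": 0.75, "ty": 0.72, "tz": 0, "twist": 0}, {"tx": 0.75, "ty": 0.72, "tz": 0, "twist": 0}, {"tx": 0.75, "ty": 0.72, "tz": 0, "twist": 0}, {"tx": 0.75, "ty": 0.72, "tz": 0, "twist": 0}, {"tx": 0.75, "ty": 0.72, "tz": 0, "twist": 0}, {"tx": 0.75, "ty": 0.72, "tz": 0, "twist": 0}, {"tx": 0.75, "ty": 0.72, "tz": 0, "twist": 0}, {"tx": 0.75, "ty": 0.72, "tz": 0, "twist": 0}]}}

```text
t: 3.2
eef_pos: [0.4495, 0.1946, 0.463]
ee_rot: [3.14, 0.001, -0.289]
force: [-0.6, 0.9, 0.2]
width: 0.0876
gripper_force: 0.0
```

Call:
{"method": "arm_command", "body": {"commands": [{"tx": 0.75, "ty": 0.72, "tz": 0, "twist": 0.328}, {"tx": 0.75, "ty": 0.72, "tz": 0, "twist": 0.328}, {"tx": 0.75, "ty": 0.72, "tz": 0, "twist": 0.328}, {"tx": 0.75, "ty": 0.72, "tz": 0, "twist": 0.328}, {"tx": 0.75, "ty": 0.72, "tz": 0, "twist": 0.328}, {"tx": 0.75, "ty": 0.72, "tz": 0, "twist": 0.328}, {"tx": 0.75, "ty": 0.72, "tz": 0, "twist": 0.328}, {"tx": 0.75, "ty": 0.72, "tz": 0, "twist": 0.328}]}}

```text
t: 3.87
eef_pos: [0.5792, -0.0303, 0.4613]
ee_rot: [3.137, 0.0, -1.295]
force: [-0.6, -0.2, -1.1]
width: 0.0877
gripper_force: 0.0
```

Call:
{"method": "arm_command", "body": {"commands": [{"tx": 0, "ty": 0, "tz": 0.9, "twist": 0}, {"tx": 0, "ty": 0, "tz": 0.9, "twist": 0}, {"tx": 0, "ty": 0, "tz": 0.9, "twist": 0}, {"tx": 0, "ty": 0, "tz": 0.9, "twist": 0}, {"tx": 0, "ty": 0, "tz": 0.9, "twist": 0}, {"tx": 0, "ty": 0, "tz": 0.9, "twist": 0}, {"tx": 0, "ty": 0, "tz": 0.9, "twist": 0}, {"tx": 0, "ty": 0, "tz": 0.9, "twist": 0}], "claw": 0.7}}

```text
t: 4.53
eef_pos: [0.5776, -0.0282, 0.2382]
ee_rot: [3.139, -0.0, -1.285]
force: [0.3, -0.2, -0.1]
width: 0.0612
gripper_force: 0.0
```

```bash
python3 - <<'E'
from h import *
im=grab_frame("side");im2=grab_frame("top")
s=get_state();print(s["eef_pos"],s["q"])
c=np.zeros((500,800,3),np.uint8)
p=[int(v) for v in proj("side",[.59,-.06,.13])]
c[:,:400]=cv2.resize(im[p[1]-75:p[1]+50,p[0]-50:p[0]+50],(400,500),interpolation=cv2.INTER_CUBIC)[:,:,::-1]
c[:,400:]=cv2.resize(im2[215:340,225:325],(400,500),interpolation=cv2.INTER_CUBIC)[:,:,::-1]
print(p);cv2.imwrite("pics/c2.png",c)
E
```

```text
[ 0.57902885 -0.02831561  0.240779  ] [ 2.88790097e-01  1.92327294e-01 -1.84550936e-01  7.01162308e-04
 -1.19158656e+00 -3.13043608e-03]
[262, 216]
```

View pics/c2.png

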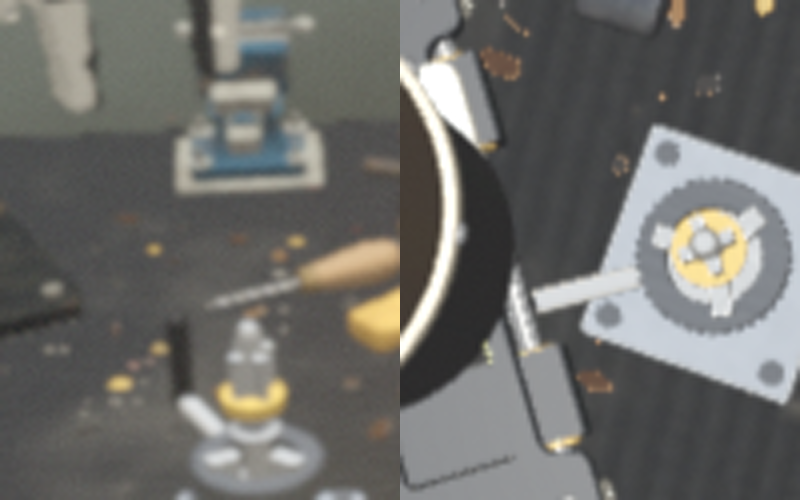

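The fingers straddle the pin: the side crop shows the pin at (180,355) between the two fingers. I'll descend and close.

Call:
{"method": "arm_command", "body": {"commands": [{"tx": 0.01, "ty": 0, "tz": 0.66, "twist": 0}, {"tx": 0.01, "ty": 0, "tz": 0.66, "twist": 0}, {"tx": 0.01, "ty": 0, "tz": 0.66, "twist": 0}, {"tx": 0.01, "ty": 0, "tz": 0.66, "twist": 0}, {"tx": 0.01, "ty": 0, "tz": 0.66, "twist": 0}, {"tx": 0.01, "ty": 0, "tz": 0.66, "twist": 0}, {"tx": 0.01, "ty": 0, "tz": 0.66, "twist": 0}, {"tx": 0.01, "ty": 0, "tz": 0.66, "twist": 0}]}}

```text
t: 5.3
eef_pos: [0.5811, -0.0309, 0.0777]
ee_rot: [-3.136, -0.001, -1.285]
force: [0.8, 1.3, 0.5]
width: 0.0613
gripper_force: 0.0
```

Call:
{"method": "arm_command", "body": {"commands": [{"tx": 0, "ty": 0, "tz": 0, "twist": 0}, {"tx": 0, "ty": 0, "tz": 0, "twist": 0}, {"tx": 0, "ty": 0, "tz": 0, "twist": 0}, {"tx": 0, "ty": 0, "tz": 0, "twist": 0}, {"tx": 0, "ty": 0, "tz": 0, "twist": 0}, {"tx": 0, "ty": 0, "tz": 0, "twist": 0}, {"tx": 0, "ty": 0, "tz": 0, "twist": 0}, {"tx": 0, "ty": 0, "tz": 0, "twist": 0}], "claw": 0.0, "grip_force": 15}}

```text
t: 5.97
eef_pos: [0.5795, -0.0311, 0.0742]
ee_rot: [-3.14, -0.0, -1.286]
force: [7.2, 2.3, -5.5]
width: 0.014
gripper_force: 5.1
```

Call:
{"method": "arm_command", "body": {"commands": [{"tx": 0.001, "ty": -0.03, "tz": 0, "twist": 0.028}, {"tx": 0.005, "ty": -0.059, "tz": 0, "twist": 0.056}, {"tx": 0.012, "ty": -0.088, "tz": 0, "twist": 0.083}, {"tx": 0.02, "ty": -0.116, "tz": 0, "twist": 0.111}, {"tx": 0.032, "ty": -0.144, "tz": 0, "twist": 0.139}, {"tx": 0.046, "ty": -0.17, "tz": 0, "twist": 0.167}, {"tx": 0.046, "ty": -0.17, "tz": 0, "twist": 0.167}, {"tx": 0.046, "ty": -0.17, "tz": 0, "twist": 0.167}], "grip_force": 25}}

```text
t: 6.63
eef_pos: [0.6234, -0.0307, 0.0742]
ee_rot: [-3.14, 0.0, -1.809]
force: [2.2, -2.9, -0.1]
width: 0.0115
gripper_force: 25.0
```

Call:
{"method": "arm_command", "body": {"commands": [{"tx": 0.001, "ty": -0.03, "tz": 0, "twist": 0.028}, {"tx": 0.005, "ty": -0.059, "tz": 0, "twist": 0.056}, {"tx": 0.012, "ty": -0.088, "tz": 0, "twist": 0.083}, {"tx": 0.02, "ty": -0.116, "tz": 0, "twist": 0.111}, {"tx": 0.026, "ty": -0.13, "tz": 0, "twist": 0.125}, {"tx": 0.032, "ty": -0.144, "tz": 0, "twist": 0.139}, {"tx": 0.032, "ty": -0.144, "tz": 0, "twist": 0.139}, {"tx": 0.032, "ty": -0.144, "tz": 0, "twist": 0.139}]}}

```text
t: 7.3
eef_pos: [0.6553, -0.0472, 0.0742]
ee_rot: [-3.142, -0.0, -2.245]
force: [-1.6, -0.7, 3.5]
width: 0.0113
gripper_force: 25.0
```

Call:
{"method": "arm_command", "body": {"commands": [{"tx": 0.0, "ty": -0.015, "tz": 0, "twist": 0.014}, {"tx": 0.001, "ty": -0.03, "tz": 0, "twist": 0.028}, {"tx": 0.003, "ty": -0.044, "tz": 0, "twist": 0.042}, {"tx": 0.003, "ty": -0.044, "tz": 0, "twist": 0.042}, {"tx": 0.003, "ty": -0.044, "tz": 0, "twist": 0.042}, {"tx": 0.003, "ty": -0.044, "tz": 0, "twist": 0.042}, {"tx": 0.003, "ty": -0.044, "tz": 0, "twist": 0.042}, {"tx": 0.003, "ty": -0.044, "tz": 0, "twist": 0.042}]}}

```text
t: 7.97
eef_pos: [0.6631, -0.0545, 0.0742]
ee_rot: [3.141, -0.001, -2.378]
force: [-2.7, -1.0, 5.0]
width: 0.0112
gripper_force: 25.0
```

Call:
{"method": "arm_command", "body": {"commands": [{"tx": 0.0, "ty": -0.015, "tz": 0, "twist": 0.014}, {"tx": 0.001, "ty": -0.03, "tz": 0, "twist": 0.028}, {"tx": 0.001, "ty": -0.03, "tz": 0, "twist": 0.028}, {"tx": 0.001, "ty": -0.03, "tz": 0, "twist": 0.028}, {"tx": 0.001, "ty": -0.03, "tz": 0, "twist": 0.028}, {"tx": 0.001, "ty": -0.03, "tz": 0, "twist": 0.028}, {"tx": 0.001, "ty": -0.03, "tz": 0, "twist": 0.028}, {"tx": 0.001, "ty": -0.03, "tz": 0, "twist": 0.028}]}}

```text
t: 8.63
eef_pos: [0.6677, -0.06, 0.0742]
ee_rot: [3.141, -0.001, -2.466]
force: [-4.0, -0.6, 6.3]
width: 0.0112
gripper_force: 25.0
```

Call:
{"method": "arm_command", "body": {"commands": [{"tx": 0.0, "ty": -0.015, "tz": 0, "twist": 0.014}, {"tx": 0.001, "ty": -0.024, "tz": 0, "twist": 0.022}, {"tx": 0.001, "ty": -0.024, "tz": 0, "twist": 0.022}, {"tx": 0.001, "ty": -0.024, "tz": 0, "twist": 0.022}, {"tx": 0.001, "ty": -0.024, "tz": 0, "twist": 0.022}, {"tx": 0.001, "ty": -0.024, "tz": 0, "twist": 0.022}, {"tx": 0.001, "ty": -0.024, "tz": 0, "twist": 0.022}, {"tx": 0.001, "ty": -0.024, "tz": 0, "twist": 0.022}]}}

```text
t: 9.3
eef_pos: [0.6709, -0.0643, 0.0742]
ee_rot: [3.14, -0.001, -2.535]
force: [-6.9, 3.2, 7.9]
width: 0.0112
gripper_force: 25.0
```

Call:
{"method": "arm_command", "body": {"commands": [{"tx": 0.0, "ty": -0.012, "tz": 0, "twist": 0.01}, {"tx": 0.0, "ty": -0.012, "tz": 0, "twist": 0.01}, {"tx": 0.0, "ty": -0.012, "tz": 0, "twist": 0.01}, {"tx": 0.0, "ty": -0.012, "tz": 0, "twist": 0.01}, {"tx": 0.0, "ty": -0.012, "tz": 0, "twist": 0.01}, {"tx": 0.0, "ty": -0.012, "tz": 0, "twist": 0.01}, {"tx": 0.0, "ty": -0.012, "tz": 0, "twist": 0.01}, {"tx": 0.0, "ty": -0.012, "tz": 0, "twist": 0.01}]}}

```text
t: 9.97
eef_pos: [0.6717, -0.0656, 0.0741]
ee_rot: [3.139, -0.002, -2.566]
force: [-9.8, 7.3, 10.9]
width: 0.0116
gripper_force: 25.0
```

The stop is reached: force rose to about 12 N and the pin lagged. I'll release and rise.

Call:
{"method": "arm_command", "body": {"commands": [{"tx": 0, "ty": 0.012, "tz": 0, "twist": 0}, {"tx": 0, "ty": 0.012, "tz": 0, "twist": 0}, {"tx": 0, "ty": 0.012, "tz": 0, "twist": 0}, {"tx": 0, "ty": 0.012, "tz": 0, "twist": 0}, {"tx": 0, "ty": 0.012, "tz": 0, "twist": 0}, {"tx": 0, "ty": 0.012, "tz": -0.15, "twist": 0}, {"tx": 0, "ty": 0.012, "tz": -0.3, "twist": 0}, {"tx": 0, "ty": 0.012, "tz": -0.45, "twist": 0}], "claw": 0.6}}

```text
t: 10.63
eef_pos: [0.6719, -0.0651, 0.1871]
ee_rot: [3.141, -0.002, -2.568]
force: [2.2, 1.3, 1.4]
width: 0.0518
gripper_force: 0.0
```

```bash
python3 - <<'E'
from h import *
s=get_state();print(s["eef_pos"],s["ee_rot"],s["q"],s["t"])
E
```

```text
[ 0.67190154 -0.0651256   0.1871322 ] [ 3.14107106e+00 -1.81723733e-03 -2.56762380e+00] [ 1.91583662e-01  3.84456784e-01 -4.10105237e-02  2.12974966e-04
 -1.14720964e+00 -1.18849933e+00] 10.6333
```

Call:
{"method": "arm_command", "body": {"commands": [{"tx": 0, "ty": 0, "tz": -0.16, "twist": 0}, {"tx": 0.6, "ty": -0.25, "tz": -0.16, "twist": 0}, {"tx": 0.6, "ty": -0.25, "tz": -0.16, "twist": 0}, {"tx": 0.6, "ty": -0.25, "tz": -0.16, "twist": 0}, {"tx": 0.6, "ty": -0.25, "tz": -0.16, "twist": 0}, {"tx": 0.6, "ty": -0.25, "tz": -0.16, "twist": 0}, {"tx": 0.6, "ty": -0.25, "tz": -0.16, "twist": 0}, {"tx": 0.6, "ty": -0.25, "tz": -0.16, "twist": 0}]}}

```text
t: 11.3
eef_pos: [0.5804, -0.199, 0.2267]
ee_rot: [-3.141, 0.001, -2.569]
force: [1.0, 0.8, -0.2]
width: 0.0527
gripper_force: 0.0
```

Call:
{"method": "arm_command", "body": {"commands": [{"tx": 0.6, "ty": -0.245, "tz": 0, "twist": -0.309}, {"tx": 0.6, "ty": -0.245, "tz": 0, "twist": -0.309}, {"tx": 0.6, "ty": -0.245, "tz": 0, "twist": -0.309}, {"tx": 0.6, "ty": -0.245, "tz": 0, "twist": -0.309}, {"tx": 0.6, "ty": -0.245, "tz": 0, "twist": -0.309}, {"tx": 0.6, "ty": -0.245, "tz": 0, "twist": -0.309}, {"tx": 0.6, "ty": -0.245, "tz": 0, "twist": -0.309}, {"tx": 0.6, "ty": -0.245, "tz": 0, "twist": -0.309}]}}

```text
t: 11.97
eef_pos: [0.4885, -0.3311, 0.2262]
ee_rot: [3.141, 0.0, -1.59]
force: [0.0, -0.2, -0.7]
width: 0.0526
gripper_force: 0.0
```

```bash
python3 - <<'E'
from h import *
im=grab_frame("side");im2=grab_frame("top")
s=get_state();print(s["eef_pos"],s["ee_rot"],s["t"])
c=np.zeros((500,800,3),np.uint8)
c[:,:400]=cv2.resize(im[280:380,205:285],(400,500),interpolation=cv2.INTER_CUBIC)[:,:,::-1]
c[:400,400:]=cv2.resize(im2[248:308,272:332],(400,400),interpolation=cv2.INTER_CUBIC)[:,:,::-1]
cv2.imwrite("pics/c3.png",c); cv2.imwrite("pics/top3.png",im2[:,:,::-1])
E
```

```text
[ 0.48853531 -0.33092685  0.22623101] [ 3.14128958e+00  9.26594019e-05 -1.59354750e+00] 12.0667
```

View pics/c3.png

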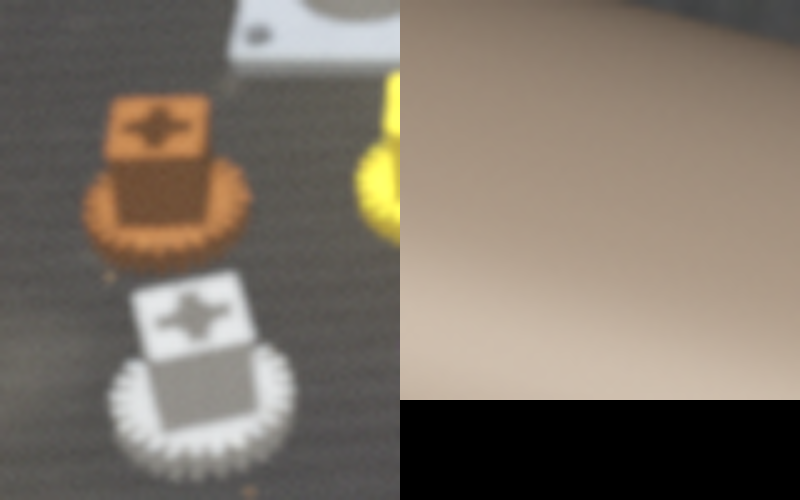

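```bash
python3 - <<'E'
from h import *
np.set_printoptions(precision=4,suppress=True)
S=lambda x,y,z:at_z("side",(205+x/5-.4,280+y/5-.4),z)
ang=lambda a,b:np.degrees(np.arctan2(b[1]-a[1],b[0]-a[0]))
P=[S(*p,.046) for p in((132,293),(238,272),(256,341),(150,363))]
print(np.array(P),np.mean(P,0)); print([ang(P[i],P[(i+1)%4]) for i in range(4)])
Q=[S(*p,.046) for p in((112,97),(209,97),(210,155),(105,160))]
print("brown",[ang(Q[i],Q[(i+1)%4]) for i in range(4)])
G=lambda x,y,z:at_z("top",(404+(x-550)/5-.4,318+y/5-.4),z)
print(G(632,178,.046),G(632,80,.046))
for n in("side","top"):print(proj(n,[.488,-.331,.046]),proj(n,[.518,-.331,.046]),proj(n,[.488,-.301,.046]))
t=cv2.imread("pics/top0.png")
cv2.imwrite("pics/g.png",cv2.resize(t[322:364,408:450],(590,590),interpolation=cv2.INTER_CUBIC))
E
```

```text
[[ 0.4705 -0.3116  0.046 ]
 [ 0.5072 -0.3128  0.046 ]
 [ 0.5054 -0.3492  0.046 ]
 [ 0.4698 -0.3482  0.046 ]] [ 0.4882 -0.3305  0.046 ]
[np.float64(-1.8753344317050054), np.float64(-92.78913620042408), np.float64(178.43106680828458), np.float64(88.88981917388818)]
brown [np.float64(-19.36471215251205), np.float64(-101.15695973872997), np.float64(165.10776897286496), np.float64(76.11763543222278)]
[ 0.4713 -0.3112  0.046 ] [ 0.5046 -0.3121  0.046 ]
[243.3539 343.1588] [260.7137 339.279 ] [239.8902 332.145 ]
[431.2626 343.2587] [430.7214 325.7018] [413.7974 343.3986]
```

View pics/g.png

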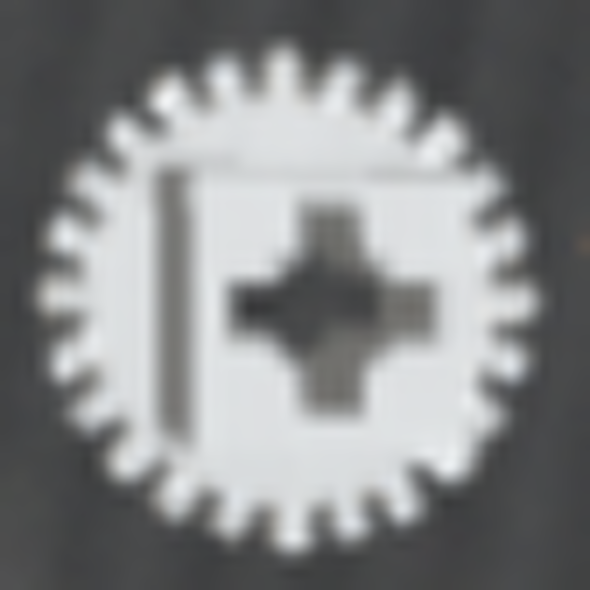

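Both cameras agree: gear centre at (0.488, -0.331) and yaw about -1.8°. The tool is above it, so I'll descend and grip.

Call:
{"method": "arm_command", "body": {"commands": [{"tx": 0, "ty": 0, "tz": 0.16, "twist": 0.003}, {"tx": 0, "ty": 0, "tz": 0.32, "twist": 0.003}, {"tx": 0, "ty": 0, "tz": 0.48, "twist": 0.003}, {"tx": 0, "ty": 0, "tz": 0.64, "twist": 0.003}, {"tx": 0, "ty": 0, "tz": 0.76, "twist": 0.003}, {"tx": 0, "ty": 0, "tz": 0.83, "twist": 0.003}, {"tx": 0, "ty": 0, "tz": 0.83, "twist": 0.003}, {"tx": 0, "ty": 0, "tz": 0.83, "twist": 0.003}]}}

```text
t: 12.73
eef_pos: [0.4877, -0.3311, 0.0183]
ee_rot: [3.139, 0.0, -1.608]
force: [-0.8, -0.5, 0.7]
width: 0.0527
gripper_force: 0.0
```

Call:
{"method": "arm_command", "body": {"commands": [{"tx": 0, "ty": 0, "tz": 0, "twist": 0}, {"tx": 0, "ty": 0, "tz": 0, "twist": 0}, {"tx": 0, "ty": 0, "tz": 0, "twist": 0}, {"tx": 0, "ty": 0, "tz": 0, "twist": 0}, {"tx": 0, "ty": 0, "tz": 0, "twist": 0}, {"tx": 0, "ty": 0, "tz": 0, "twist": 0}, {"tx": 0, "ty": 0, "tz": 0, "twist": 0}, {"tx": 0, "ty": 0, "tz": 0, "twist": 0}], "claw": 0.0, "grip_force": 45}}

```text
t: 13.4
eef_pos: [0.4884, -0.3318, 0.0206]
ee_rot: [-3.139, -0.001, -1.606]
force: [0.1, 1.1, 6.9]
width: 0.0338
gripper_force: 44.9
```

Call:
{"method": "arm_command", "body": {"commands": [{"tx": 0, "ty": 0, "tz": -0.1, "twist": 0}, {"tx": 0, "ty": 0, "tz": -0.2, "twist": 0}, {"tx": 0, "ty": 0, "tz": -0.35, "twist": 0}, {"tx": 0, "ty": 0, "tz": -0.5, "twist": 0}, {"tx": 0, "ty": 0, "tz": -0.65, "twist": 0}, {"tx": 0, "ty": 0, "tz": -0.8, "twist": 0}, {"tx": 0, "ty": 0, "tz": -0.8, "twist": 0}, {"tx": 0, "ty": 0, "tz": -0.8, "twist": 0}]}}

```text
t: 14.07
eef_pos: [0.4886, -0.3319, 0.2222]
ee_rot: [-3.136, -0.001, -1.607]
force: [-0.5, 0.0, -3.2]
width: 0.034
gripper_force: 44.9
```

```bash
python3 - <<'E'
from h import *
im=grab_frame("side");im2=grab_frame("top")
s=get_state();print(s["eef_pos"],s["ee_rot"],s["t"],s["width"])
p=proj("side",[.601,-.111,.11]).astype(int);g=proj("side",[.488,-.331,.23]).astype(int);print(p,g)
c=np.zeros((500,800,3),np.uint8)
c[:,:400]=cv2.resize(im[p[1]-30:p[1]+30,p[0]-24:p[0]+24],(400,500),interpolation=cv2.INTER_CUBIC)[:,:,::-1]
c[:,400:]=cv2.resize(im[g[1]-62:g[1]+63,g[0]-50:g[0]+50],(400,500),interpolation=cv2.INTER_CUBIC)[:,:,::-1]
cv2.imwrite("pics/c4.png",c); cv2.imwrite("pics/top4.png",im2[:,:,::-1]); cv2.imwrite("pics/side4.png",im[:,:,::-1])
for q,n in(("arbor_tip","side"),("gear_foot","side"),("hub_grip","side"),("arbor_tip","top")):print(q,[(np.round(r["uv"],1),r["score"]) for r in spot_point(q,n)[:5]])
E
```

```text
[ 0.48681118 -0.33111633  0.21841198] [ 3.14104218e+00  9.34851518e-04 -1.60684565e+00] 14.1667 0.033667401350028686
[274 236] [232 250]
arbor_tip [(array([272. , 221.5]), 0.85)]
gear_foot [(array([392.3, 298.2]), 0.88), (array([291.5, 320.6]), 0.65), (array([234.7, 269.5]), 0.62), (array([237.8, 322.4]), 0.62), (array([302.1, 351.9]), 0.62)]
hub_grip [(array([393.1, 287.6]), 0.84), (array([292.9, 305.8]), 0.8), (array([230.9, 245.6]), 0.77), (array([302.9, 339. ]), 0.69)]
arbor_tip []
```

View pics/c4.png

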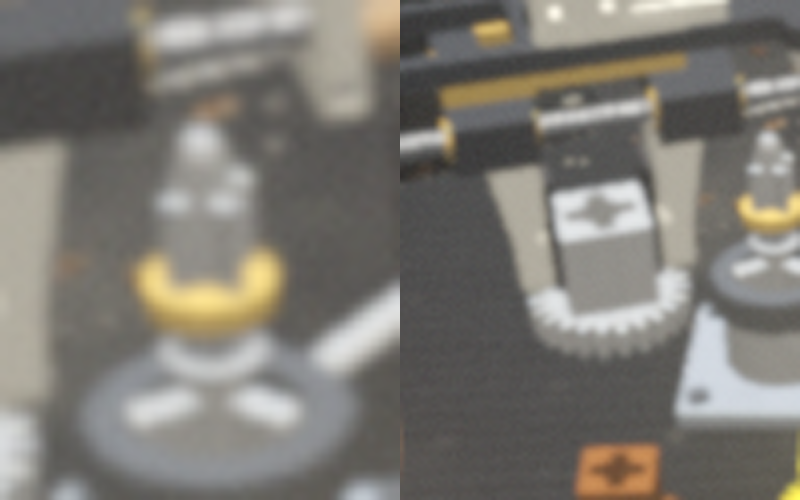

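The gear is held upright between the fingers, and the arbor is upright in the jaws. I'll move the arm aside to see the arbor from the top.

Call:
{"method": "arm_command", "body": {"commands": [{"tx": 0.5, "ty": 0.3, "tz": 0, "twist": 0}, {"tx": 0.5, "ty": 0.3, "tz": 0, "twist": 0}, {"tx": 0.5, "ty": 0.3, "tz": 0, "twist": 0}, {"tx": 0.5, "ty": 0.3, "tz": 0, "twist": 0}, {"tx": 0.5, "ty": 0.3, "tz": 0, "twist": 0}, {"tx": 0.5, "ty": 0.3, "tz": 0, "twist": 0}, {"tx": 0.5, "ty": 0.3, "tz": 0, "twist": 0}, {"tx": 0.5, "ty": 0.3, "tz": 0, "twist": 0}]}}

```text
t: 15.03
eef_pos: [0.4086, -0.4532, 0.2186]
ee_rot: [3.141, 0.0, -1.605]
force: [-0.8, 1.0, -1.9]
width: 0.0338
gripper_force: 44.9
```

```bash
python3 - <<'E'
from h import *
im2=grab_frame("top"); im=grab_frame("side")
s=get_state();print(s["eef_pos"],s["ee_rot"],s["t"],s["width"])
cv2.imwrite("pics/top5.png",im2[:,:,::-1]); cv2.imwrite("pics/side5.png",im[:,:,::-1])
print(im2[270:285,295:310].mean((0,1)))
c=np.zeros((600,800,3),np.uint8)
c[:,:600]=cv2.resize(im2[254:304,277:327],(600,600),interpolation=cv2.INTER_CUBIC)[:,:,::-1]
c[:250,600:]=cv2.resize(im2,(200,150))[:,:,::-1][:,:,:].repeat(1,0) if 0 else 0
c[:150,600:]=cv2.resize(im2,(200,150))[:,:,::-1]
c[200:500,600:]=cv2.resize(im[206:266,254:294],(200,300),interpolation=cv2.INTER_CUBIC)[:,:,::-1]
cv2.imwrite("pics/c5.png",c)
E
```

```text
[ 0.40880959 -0.45301937  0.21892427] [ 3.14141194e+00  1.98894069e-04 -1.60485928e+00] 15.1333 0.033675683876847586
[231.03555556 221.59555556 186.14222222]
```

View pics/c5.png

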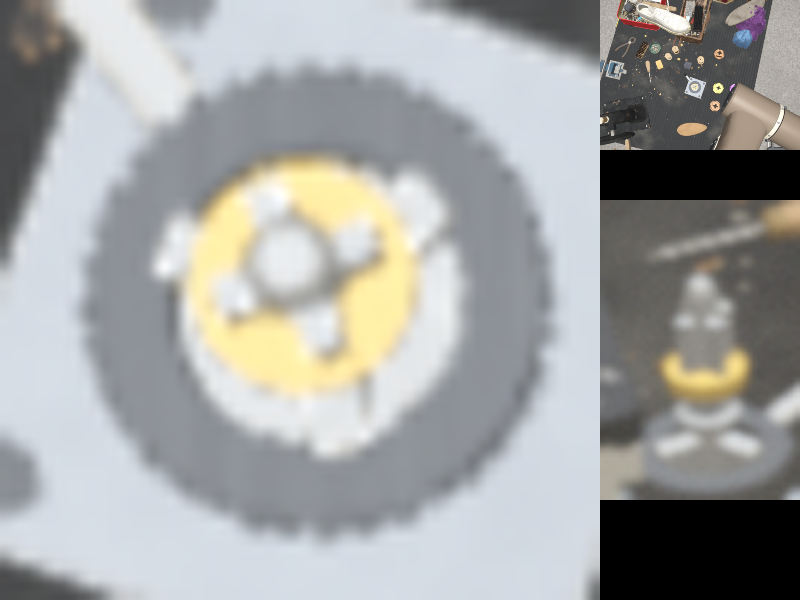

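The top view is clear. The rib blobs are at crop (362,241), (235,299), (268,195) and (323,335), and the tip is at (288,255). The lever is swung and the jaws are closed.

```bash
python3 - <<'E'
from h import *
np.set_printoptions(precision=4,suppress=True)
T=lambda x,y,z:at_z("top",(277+x/12-.46,254+y/12-.46),z)
ang=lambda a,b:np.degrees(np.arctan2(b[1]-a[1],b[0]-a[0]))
R=[T(*p,.128) for p in((362,241),(268,195),(235,299),(323,335))]
print("ribs",ang(R[2],R[0])%90,ang(R[3],R[1])%90,np.mean(R,0),"tip",T(288,255,.142), "sleeve",T(319,303,.066))
# collar by colour, z=.104
im=cv2.imread("pics/top5.png"); h=cv2.cvtColor(im,cv2.COLOR_BGR2HSV)[254:304,277:327]
m=(h[...,0]>15)&(h[...,0]<32)&(h[...,1]>60); ys,xs=np.nonzero(m)
(c,r)=cv2.minEnclosingCircle(np.c_[xs,ys].astype(np.float32)); print("collar",at_z("top",(c[0]+277,c[1]+254),.104),r)
print("side tip",at_z("side",(272,221.5),.142),proj("side",[.6015,-.111,.142]))
s=cv2.imread("pics/side5.png"); h=cv2.cvtColor(s,cv2.COLOR_BGR2HSV)[206:266,254:294]
m=((h[...,0]>15)&(h[...,0]<32)&(h[...,1]>90)).astype(np.uint8);n,l,st,_=cv2.connectedComponentsWithStats(m);i=1+st[1:,4].argmax();print("side collar",st[i][:4]+[254,206,0,0],proj("side",[.6015,-.111,.104]))
q=spot_point("gear_foot","side");print([(r["uv"],r["score"]) for r in q])
q=spot_point("hub_grip","side");print([(r["uv"],r["score"]) for r in q]); print(proj("side",[.4088,-.453,.2]),proj("side",[.4088,-.453,.237]))
E
```

```text
ribs 24.000957009322946 21.089389533923615 [ 0.6008 -0.1117  0.128 ] tip [ 0.6015 -0.1112  0.142 ] sleeve [ 0.6001 -0.1116  0.066 ]
collar [ 0.6015 -0.1111  0.104 ] 9.587282180786133
side tip [ 0.5997 -0.1068  0.142 ] [273.3921 222.321 ]
side collar [266 236  18  10] [274.5541 238.8996]
[([293.3, 321.8], 0.92), ([238.9, 323.6], 0.81), ([189.4, 327.5], 0.74), ([301.7, 356.3], 0.69), ([387.4, 300.7], 0.65)]
[([236.9, 308.4], 0.79), ([393.0, 286.8], 0.77), ([303.9, 342.3], 0.76), ([290.7, 307.4], 0.62), ([187.7, 312.1], 0.6)]
[192.7381 326.468 ] [188.8253 304.2905]
```

Call:
{"method": "arm_command", "body": {"commands": [{"tx": -0.7, "ty": -0.36, "tz": 0, "twist": 0}, {"tx": -0.7, "ty": -0.36, "tz": 0, "twist": 0}, {"tx": -0.7, "ty": -0.36, "tz": 0, "twist": 0}, {"tx": -0.7, "ty": -0.36, "tz": 0, "twist": 0}, {"tx": -0.7, "ty": -0.36, "tz": 0, "twist": 0}, {"tx": -0.7, "ty": -0.36, "tz": 0, "twist": 0}, {"tx": -0.7, "ty": -0.36, "tz": 0, "twist": 0}, {"tx": -0.7, "ty": -0.36, "tz": 0, "twist": 0}]}}

```text
t: 15.9
eef_pos: [0.5045, -0.2817, 0.2192]
ee_rot: [-3.142, -0.0, -1.605]
force: [-0.7, -0.6, -0.6]
width: 0.0336
gripper_force: 44.9
```

Call:
{"method": "arm_command", "body": {"commands": [{"tx": -0.692, "ty": -0.362, "tz": 0, "twist": -0.136}, {"tx": -0.692, "ty": -0.362, "tz": 0, "twist": -0.136}, {"tx": -0.692, "ty": -0.362, "tz": 0, "twist": -0.136}, {"tx": -0.692, "ty": -0.362, "tz": 0, "twist": -0.136}, {"tx": -0.692, "ty": -0.362, "tz": 0, "twist": -0.136}, {"tx": -0.692, "ty": -0.362, "tz": 0, "twist": -0.136}, {"tx": -0.692, "ty": -0.362, "tz": 0, "twist": -0.136}, {"tx": -0.692, "ty": -0.362, "tz": 0, "twist": -0.136}]}}

```text
t: 16.57
eef_pos: [0.6004, -0.1134, 0.2188]
ee_rot: [3.141, 0.0, -1.18]
force: [-0.4, -0.1, -1.7]
width: 0.0338
gripper_force: 44.9
```

Call:
{"method": "arm_command", "body": {"commands": [{"tx": 0, "ty": 0, "tz": 0, "twist": 0}, {"tx": 0, "ty": 0, "tz": 0, "twist": 0}, {"tx": 0, "ty": 0, "tz": 0, "twist": 0}, {"tx": 0, "ty": 0, "tz": 0, "twist": 0}, {"tx": 0, "ty": 0, "tz": 0, "twist": 0}, {"tx": 0, "ty": 0, "tz": 0, "twist": 0}, {"tx": 0, "ty": 0, "tz": 0, "twist": 0}, {"tx": 0, "ty": 0, "tz": 0, "twist": 0}]}}

```text
t: 17.23
eef_pos: [0.6009, -0.1124, 0.2191]
ee_rot: [-3.142, 0.0, -1.179]
force: [0.7, -0.1, -1.6]
width: 0.0332
gripper_force: 44.9
```

```bash
python3 - <<'E'
from h import *
im=grab_frame("side"); P=[];A=[]
for _ in range(4): grab_frame("top"); s=get_state(); P.append(s["eef_pos"]); A.append(s["ee_rot"][2])
print(np.mean(P,0),np.mean(A),s["t"],s["width"],s["force"])
x,y=proj("side",[.601,-.111,.17]).astype(int)
cv2.imwrite("pics/c6.png",cv2.resize(im[y-50:y+50,x-50:x+50],(600,600),interpolation=cv2.INTER_CUBIC)[:,:,::-1]);print(x-50,y-50)
E
```

```text
[ 0.6009261  -0.11238244  0.21906652] -1.1788463979217851 17.4833 0.033743178353343416 [-0.30485412  0.82092084 -0.56736616]
222 159
```

View pics/c6.png

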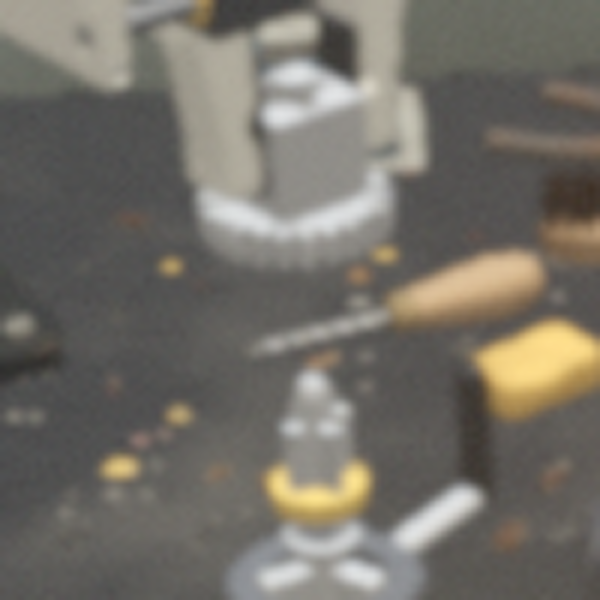

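The gear hangs over the arbor, about 1 mm off. I'll correct that and lower it over the pilot.

Call:
{"method": "arm_command", "body": {"commands": [{"tx": -0.003, "ty": -0.004, "tz": 0.06, "twist": 0}, {"tx": -0.003, "ty": -0.004, "tz": 0.12, "twist": 0}, {"tx": -0.003, "ty": -0.004, "tz": 0.18, "twist": 0}, {"tx": -0.003, "ty": -0.004, "tz": 0.22, "twist": 0}, {"tx": -0.003, "ty": -0.004, "tz": 0.24, "twist": 0}, {"tx": -0.003, "ty": -0.004, "tz": 0.255, "twist": 0}, {"tx": -0.003, "ty": -0.004, "tz": 0.27, "twist": 0}, {"tx": -0.003, "ty": -0.004, "tz": 0.27, "twist": 0}]}}

```text
t: 18.15
eef_pos: [0.6016, -0.1114, 0.1514]
ee_rot: [3.141, 0.0, -1.179]
force: [-1.1, -0.2, -1.2]
width: 0.0338
gripper_force: 44.9
```

Call:
{"method": "arm_command", "body": {"commands": [{"tx": 0, "ty": 0, "tz": 0.01, "twist": 0}, {"tx": 0, "ty": 0, "tz": 0.02, "twist": 0}, {"tx": 0, "ty": 0, "tz": 0.03, "twist": 0}, {"tx": 0, "ty": 0, "tz": 0.04, "twist": 0}, {"tx": 0, "ty": 0, "tz": 0.05, "twist": 0}, {"tx": 0, "ty": 0, "tz": 0.05, "twist": 0}, {"tx": 0, "ty": 0, "tz": 0.05, "twist": 0}, {"tx": 0, "ty": 0, "tz": 0.05, "twist": 0}]}}

```text
t: 18.82
eef_pos: [0.6016, -0.1114, 0.1391]
ee_rot: [-3.142, -0.0, -1.179]
force: [0.2, 0.0, -0.2]
width: 0.0338
gripper_force: 44.9
```

Meshed with no resistance. I'll continue down onto the collar.

Call:
{"method": "arm_command", "body": {"commands": [{"tx": 0, "ty": 0, "tz": 0.02, "twist": 0}, {"tx": 0, "ty": 0, "tz": 0.04, "twist": 0}, {"tx": 0, "ty": 0, "tz": 0.055, "twist": 0}, {"tx": 0, "ty": 0, "tz": 0.065, "twist": 0}, {"tx": 0, "ty": 0, "tz": 0.075, "twist": 0}, {"tx": 0, "ty": 0, "tz": 0.085, "twist": 0}, {"tx": 0, "ty": 0, "tz": 0.085, "twist": 0}, {"tx": 0, "ty": 0, "tz": 0.085, "twist": 0}]}}

```text
t: 19.48
eef_pos: [0.6015, -0.1114, 0.1184]
ee_rot: [3.142, -0.0, -1.179]
force: [-4.1, 2.4, 6.7]
width: 0.0336
gripper_force: 44.9
```

Call:
{"method": "arm_command", "body": {"commands": [{"tx": 0, "ty": 0, "tz": 0.004, "twist": 0}, {"tx": 0, "ty": 0, "tz": 0.008, "twist": 0}, {"tx": 0, "ty": 0, "tz": 0.012, "twist": 0}, {"tx": 0, "ty": 0, "tz": 0.012, "twist": 0}, {"tx": 0, "ty": 0, "tz": 0.012, "twist": 0}, {"tx": 0, "ty": 0, "tz": 0.012, "twist": 0}, {"tx": 0, "ty": 0, "tz": 0.012, "twist": 0}, {"tx": 0, "ty": 0, "tz": 0.012, "twist": 0}], "grip_force": 55}}

```text
t: 20.15
eef_pos: [0.6016, -0.1115, 0.1165]
ee_rot: [-3.141, -0.001, -1.178]
force: [-5.4, 2.0, 13.4]
width: 0.0335
gripper_force: 54.9
```

Call:
{"method": "arm_command", "body": {"commands": [{"tx": 0, "ty": 0, "tz": 0.004, "twist": 0}, {"tx": 0, "ty": 0, "tz": 0.006, "twist": 0}, {"tx": 0, "ty": 0, "tz": 0.006, "twist": 0}, {"tx": 0, "ty": 0, "tz": 0.006, "twist": 0}, {"tx": 0, "ty": 0, "tz": 0.006, "twist": 0}, {"tx": 0, "ty": 0, "tz": 0.006, "twist": 0}, {"tx": 0, "ty": 0, "tz": 0.006, "twist": 0}, {"tx": 0, "ty": 0, "tz": 0.006, "twist": 0}]}}

```text
t: 20.82
eef_pos: [0.6017, -0.1116, 0.1164]
ee_rot: [-3.14, -0.001, -1.178]
force: [-8.1, 3.2, 22.5]
width: 0.0337
gripper_force: 54.9
```

```bash
python3 - <<'E'
from h import *
P=[];F=[]
im=grab_frame("side")
for _ in range(5): grab_frame("top"); s=get_state(); P.append(s["eef_pos"]); F.append(s["force"])
print(np.mean(P,0),np.mean(F,0),np.std(F,0),s["ee_rot"])
x,y=proj("side",[.601,-.111,.11]).astype(int)
cv2.imwrite("pics/c7.png",cv2.resize(im[y-40:y+40,x-40:x+40],(600,600),interpolation=cv2.INTER_CUBIC)[:,:,::-1])
E
```

```text
[ 0.60173072 -0.11158977  0.11636218] [-8.40420409  3.42056158 22.71263596] [0.38009857 0.38863093 0.30176351] [-3.14034709e+00 -1.40944170e-03 -1.17800861e+00]
```

View pics/c7.png

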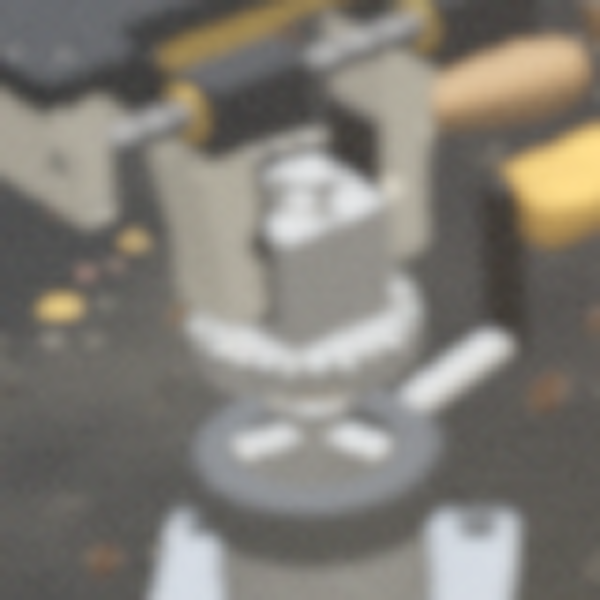

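The picture shows the gear seated over the collar at (310,340) with the chuck lever still swung round. Force rose to 22 N with no further travel, so the collar is on its stop. I'll hand in.

```bash
python3 -c "
from station import *
print(job_done())"
```

```text
the job is handed in; nothing more can be done
None
```

I closed the chuck tight on the arbor, slid the gear on with its splines meshed, and handed the job in with the arm still holding it pressed down on the fully lowered collar; no pass/fail result came back.

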